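# Set the sample stage with the right spacer bar

## Robot

A 6-joint arm with a two-finger parallel gripper is mounted at the origin on the work surface. World frame = base frame: x ahead of the robot, y to its left, z up, the work surface at z = 0. Lengths are in mm, angles in degrees, forces in N, time in s.
With the tool pointing down it reaches from about 350 to 850 mm from the base axis. Payload 8.1 kg.
Tool frame: the origin (TCP) lies midway between the tips of the shut fingers; the grasp point (between the pads) lies 19 mm behind it (r.pinch_z is the distance from the TCP to the grasp point, in mm); z points along the fingers, y is the line along which they close (so a half turn about z gives the same grasp; the last joint's range is limited). The gripper opens to 85 mm and grips with 20 to 120 N. Pads are 22 mm wide; open, the fingers measure 114 mm over their backs; the gripper's body (76 mm by 85 mm) begins 54 mm behind the grasp point. The pads swing forward as they close: fully open they stand 13 mm farther back than shut.
Start: joints at [-74.164, 7.471, 85.268, -0, 87.261, -4.893], TCP at [212.395, -561.154, 201.692] pointing down, gripper open.
Joint ranges: [-169.43, 169.43], [-51.17, 129.36], [1.28, 143.12], [-76.62, 256.62], [0, 156.53], [-152.29, 152.29]. Speed limits (degrees/s): [136.94, 136.94, 159.86, 180, 180, 180].

## Interface

Orientations are given as [roll, pitch, yaw] about the fixed x, y, z axes, in that order (R = Rz(yaw) Ry(pitch) Rx(roll)).
In Python, from bench import sensors, optics, job, r gives the robot as it stands.
- The arm moves only by the tool play_rows, never from a script. Its argument "motion" is a list that holds one entry, the list of rows, each a list of 6 numbers: the shift along the tool's x, y, z in cm, then the turn, a rotation vector about the tool's x, y, z in degrees. In form: [[[x, y, z, ax, ay, az], ...]]. A call has 1 to 5 rows; each row is the pose to reach, as a shift and turn from the pose commanded when the call began, along the tool's axes at that moment; what a row does not reach only later rows make up. A row lasts 1/10 s, in which the tool goes at most 50 mm and 8.59 degrees, less where a joint would pass 70% of its speed; a pose out of reach is approached as far as the arm can. A call with a gripper value outside its range is refused whole. "jaw" is the opening, from 0 (shut) to 1 (fully open), set as the call begins (left out, the last holds). The fingers move at their own pace and stop on an object; "squeeze" is the grip in N (left out, the last holds). Time passes only in rows, so rows that repeat a pose let the fingers close. It gives the time, the measured TCP pose, the force, the opening and the grip force at its end, in the units of the state.
- sensors.sense(): the state, without advancing time (a new reading comes with each control period).
- optics.snapshot(name): name is "side" or "top" or "wrist"; returns a dict with "pixels" (420x560x3 uint8, red, green, blue), "mtx" (3x3 intrinsics, pixels), "R" (3x3) and "t" (3): a world point X has camera coordinates R X + t; the wrist camera has in their place "T_tool_cam" (4x4, takes a point from camera to tool coordinates, whose origin is the TCP and whose axes are the flange's). Camera axes: x right, y down, z forward; pixel columns grow to the right and rows downward; lengths in mm; the calibration is good to about 2 mm. A picture is of the moment at which its call begins: read the wrist's pose just before it. There is no depth.
- job.hand_in(): hands the job in; it is judged then, once.
The state is a dict: "time": time; "joint_pos": joint angles; "qd": joint speeds; "joint_efforts": joint torques, N m; "tool_pos": TCP position; "tcp_rot": TCP orientation; "ft_force": force on the tool from outside, world axes, zero at the start; "wrist_torque": the same for the moment, N m; "finger_gap": finger opening in mm; "grip_force": force on a finger pad.
Only numpy, scipy, OpenCV 4.12 (cv2) and the standard library are available. Lean on these libraries where they do the work, as an engineer would, in place of code of your own. Each camera call takes 0.05 s, during which the arm holds its last target. There are 200 camera calls.

## Task

Set the sample carriage with one of the four aluminium spacer bars: pick the bar whose length brings the sample cup exactly opposite the detector's snout. Lay it flat and straight along the middle of the bed, with one end against the end stop, and slide the carriage up against the other end so that no gaps are left. Leave the other three bars, the bottle and the jar where they are.

Things in the scene. Friction and masses are not known exactly. Their poses are not given: they have to be found in the camera images.
- stage: fixed sample stage: flat steel bed 110 mm wide (x) x 420 mm long (y), top 12 mm above the table. Origin on the table under the middle of the bed; its y axis runs along the rail, z up. A dark steel end stop (80 mm wide, 25 mm thick, top 60 mm above the table) stands across the bed at its -y end
- port_bar (a point): top centre of a fixed teal bar beside the bed (+x side, 75 to 95 mm from the centre line, 160 mm long, top 78 mm above the table). It has four ports, 115, 140, 165 and 190 mm along the stage's y from the stop face: one bears the detector, the others only a flat round steel cap (21 mm diameter)
- stop_face (a point): point on the bed's top (12 mm above the table) on the centre line, at the foot of the end stop's face that looks along +y of the stage
- carriage (a joint): sample carriage that slides along the bed; value = gap in m between the stop face and the carriage's flat end face (0 to 0.25; grows along +y of the stage). It stays where it is left; about 2 N moves it, plus 8 N per m/s. Grey block 70 mm wide, 130 mm long, top 52 mm above the table
- cup (a point): centre of the round cream sample cup (40 mm diameter, top 80 mm above the table) fixed on the carriage, 45 mm along y from the carriage's end face
- handle (a point): black upright grip fixed on the carriage: 24 mm (x) x 30 mm (y), from 52 to 98 mm above the table; this point lies on its centre, 80 mm above the table, 105 mm along y from the carriage's end face
- detector: long narrow white box (95 x 22 mm, top 80 mm above the table) on one of the ports, fixed, with a thin steel snout (14 mm diameter, 64 mm above the table) pointing across the bed (-x of the stage). Origin on the table under the snout's axis, 85 mm from the bed's centre line; axes as the stage's. Right spacer length = distance along y from stop face to snout axis, less 45 mm
- bottle: standing white plastic bottle, 64 mm diameter, 170 mm high; origin under its centre; not to be moved
- jar: standing amber jar, 64 mm diameter, 75 mm high; origin under its centre; not to be moved
- spacer70: plain aluminium bar, 70 mm long (along its own y) x 30 mm wide (x) x 44 mm high (z), 249 g nominal; lies loose on the table on its 30 mm wide underside. Origin at the centre of the underside. The four spacers (70, 95, 120, 145 mm) differ only in length
- spacer95: plain aluminium bar, 95 mm long (along its own y) x 30 mm wide (x) x 44 mm high (z), 339 g nominal; lies loose on the table on its 30 mm wide underside. Origin at the centre of the underside. The four spacers (70, 95, 120, 145 mm) differ only in length
- spacer120: plain aluminium bar, 120 mm long (along its own y) x 30 mm wide (x) x 44 mm high (z), 428 g nominal; lies loose on the table on its 30 mm wide underside. Origin at the centre of the underside. The four spacers (70, 95, 120, 145 mm) differ only in length
- spacer145: plain aluminium bar, 145 mm long (along its own y) x 30 mm wide (x) x 44 mm high (z), 517 g nominal; lies loose on the table on its 30 mm wide underside. Origin at the centre of the underside. The four spacers (70, 95, 120, 145 mm) differ only in length
There are look-alikes about, which are no part of the job. What is shaped like the spacer145 but pink is not meant. What is shaped like the spacer70 but yellow is not meant.

How it is judged:
By the outcome, as a careful person would: the job done as asked, in the order asked, and still so for the second after the job is handed in, with the robot touching nothing.
It also fails if it takes over 51 s, if anything falls off the work surface, if the arm or the gripper's body presses on something with over 40 N, if the wrist force passes 120 N, or if a joint passes its speed limit or range.

## Working session

There is one attempt and no reset: what is moved stays moved. The work goes in short steps, Python scripts to look and compute and a tool call to move; the robot and the scene stay as the last step left them, time stands still between calls to the robot, and variables do not carry over. Pictures are saved under pics/ and viewed, at most 11 in all, crops included, and the job is handed in when it is done.

Besides the shell and the picture viewer there is one more tool, called in YAML: its name, and indented under it one key for each argument. play_rows: Moves the arm, as the interface text tells. Its arguments: {"type":"object","properties":{"motion":{"type":"array","items":{"type":"array","items":{"type":"array","items":{"type":"number"}}}},"jaw":{"type":"number"},"squeeze":{"type":"number"}},"required":["motion"]}

```bash
mkdir -p pics; ls; python3 - <<'E'
from bench import sensors,optics,job,r
import cv2,numpy as np,pickle
d={}
for n in("top","side"):
    s=optics.snapshot(n); d[n]=s
    cv2.imwrite(f"pics/{n}0.png",s["pixels"][:,:,::-1]); print(n,s["mtx"].tolist(),np.round(s["R"],3).tolist(),np.round(s["t"],1).tolist(), (-np.array(s["R"]).T@np.array(s["t"])).round())
pickle.dump(d,open("d0.pkl","wb"))
print(sensors.sense(), r.pinch_z)
E
```

```text
pics
top [[429.2090564374327, 0.0, 276.2456119651709], [0.0, 429.2090564374327, 213.23515094237337], [0.0, 0.0, 1.0]] [[0.002, -1.0, 0.013], [-0.997, -0.003, -0.081], [0.081, -0.012, -0.997]] [36.3, 519.8, 1193.8] [ 422.   52. 1231.]
side [[465.88334402637435, 0.0, 276.43546596698184], [0.0, 465.88334402637435, 213.06348110597858], [0.0, 0.0, 1.0]] [[-0.745, -0.667, -0.017], [-0.509, 0.586, -0.631], [0.431, -0.461, -0.776]] [426.7, 301.1, 1346.7] [-109.  729. 1242.]
{'time': 0.1, 'joint_pos': array([-7.41628905e+01,  7.51003969e+00,  8.53248065e+01, -2.89018087e-04,
        8.72624262e+01, -4.89316146e+00]), 'qd': array([-0.08898185, -0.04395971, -0.11358491, -0.04977132,  0.04312001,
       -0.11393858]), 'joint_efforts': array([ 1.83583914e-03, -5.70950282e+01, -5.01942015e+01, -1.17331078e-04,
        8.23459384e-03,  5.34735818e-05]), 'tool_pos': array([ 212.24561202, -560.60518116,  200.7401796 ]), 'tcp_rot': array([-1.79903057e+02, -8.00952795e-03,  2.07302783e+01]), 'ft_force': array([-0.59072921, -0.55269223, -0.40978103]), 'wrist_torque': array([-0.00542828, -0.00780218, -0.02986429]), 'grip_force': 0.0, 'finger_gap': 85.38794292547405} 18.700000000000003
```

View pics/top0.png

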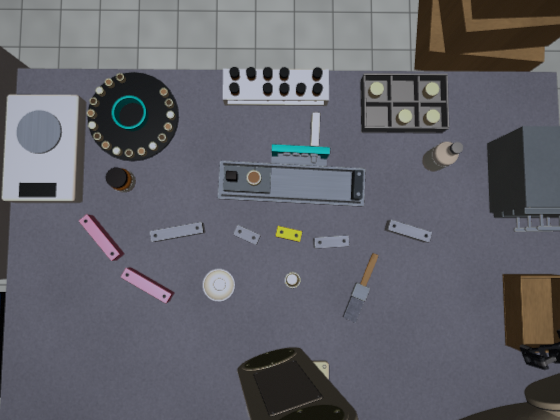

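View pics/side0.png

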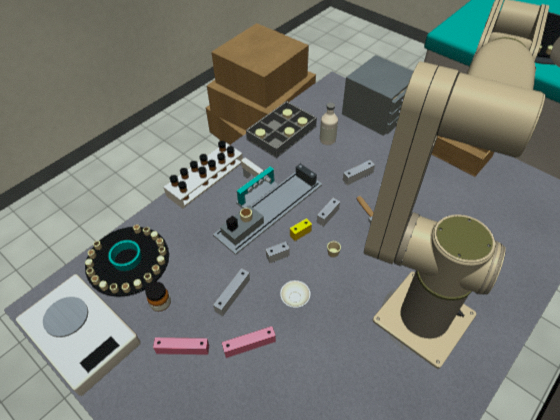

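The top view shows the stage at (291,183) with the stop on the right at (357,185), the carriage on the left at (247,178), and the detector at (315,130). The grey candidate bars are at (177,231), (246,235), (331,242) and (410,231). The yellow bar (289,234) and the pink bars (100,237) and (147,285) are look-alikes. Next I'll measure these and look at one enlarged crop.

```bash
cat > h.py <<'E'
import numpy as np,cv2
def ray(s,uv,z):
    R=np.array(s["R"]);t=np.array(s["t"]);C=-R.T@t
    d=R.T@np.linalg.inv(s["mtx"])@np.array([uv[0],uv[1],1.]); return C+d*(z-C[2])/d[2]
def proj(s,X):
    c=np.array(s["R"])@np.array(X)+np.array(s["t"]);p=np.array(s["mtx"])@c;return p[:2]/p[2]
def wcam(s,st):
    from scipy.spatial.transform import Rotation as Ro
    T=np.eye(4);T[:3,:3]=Ro.from_euler('xyz',st["tcp_rot"],degrees=True).as_matrix();T[:3,3]=st["tool_pos"]
    W=T@np.array(s["T_tool_cam"]);s["R"]=W[:3,:3].T;s["t"]=-W[:3,:3].T@W[:3,3];return s
E
python3 - <<'E'
import pickle,cv2,numpy as np
from h import *
d=pickle.load(open("d0.pkl","rb"));s=d["top"];im=s["pixels"]
g=cv2.cvtColor(im,cv2.COLOR_RGB2GRAY)
hsv=cv2.cvtColor(im,cv2.COLOR_RGB2HSV)
# teal bar, top z 78
m=((hsv[...,0]>80)&(hsv[...,0]<95)&(hsv[...,1]>150)).astype('u1');m[:140]=0
ys,xs=np.nonzero(m);print("teal",xs.min(),xs.max(),ys.min(),ys.max(),ray(s,(xs.mean(),ys.mean()),78),ray(s,(xs.min(),ys.mean()),78),ray(s,(xs.max(),ys.mean()),78))
# bars: brighter than local table
for b in [(177,231),(246,235),(331,242),(410,231),(289,234)]:
    x0,y0=b[0]-45,b[1]-25
    c=g[y0:y0+50,x0:x0+90]; th,bw=cv2.threshold(c,0,255,cv2.THRESH_OTSU)
    n,l,st,ce=cv2.connectedComponentsWithStats(bw);k=l[25,45] or 1+np.argmax(st[1:,4])
    cn=max(cv2.findContours((l==k).astype('u1'),0,1)[0],key=cv2.contourArea)
    P=np.array([ray(s,p+[x0,y0],44)[:2] for p in cn[:,0].astype(float)],np.float32)
    print(b,th,cv2.minAreaRect(P))
c=cv2.resize(im[110:215,205:375],None,fx=4.6,fy=4.6,interpolation=cv2.INTER_CUBIC)
cv2.imwrite("pics/crop1.png",c[:,:,::-1])
E
```

```text
teal 272 329 144 157 [689.82421956 -27.18703078  78.        ] [689.46263205  50.05824386  78.        ] [ 690.19185162 -105.72359132   78.        ]
(177, 231) 119.0 ((466.8690185546875, 314.2587585449219), (28.998313903808594, 143.2386016845703), 10.383393287658691)
(246, 235) 124.0 ((458.7930908203125, 120.0047378540039), (68.16156005859375, 28.72760009765625), 65.74506378173828)
(331, 242) 124.0 ((440.0628356933594, -115.36066436767578), (28.988201141357422, 93.33244323730469), 3.8973195552825928)
(410, 231) 119.0 ((470.7973937988281, -333.42291259765625), (118.5730209350586, 28.521236419677734), 73.1494140625)
(289, 234) 125.0 ((462.12188720703125, 3.967601776123047), (68.93628692626953, 29.804149627685547), 78.52029418945312)
```

View pics/crop1.png

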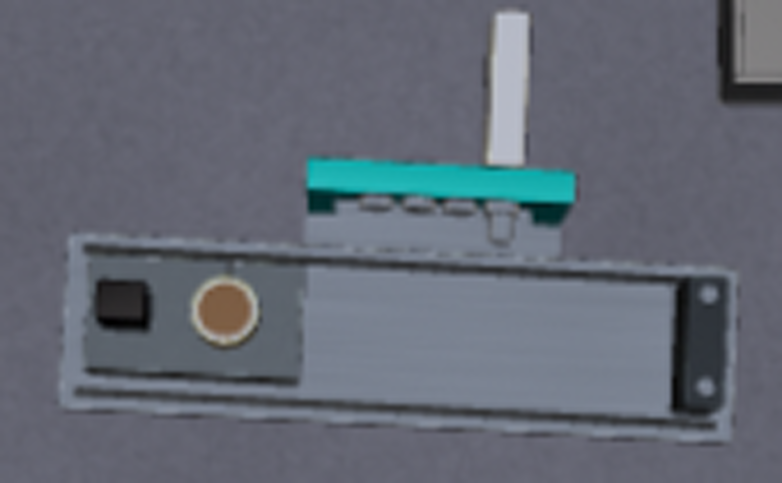

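The crop shows the three steel caps at (376,204), (419,205) and (460,208), with the snout at (502,220). So the detector is on the port nearest the stop, 115 mm, and the spacer needed is 70 mm. The candidates for it are the grey bar at px (246,235), which measures 68 mm, and the yellow bar at (289,234), which is excluded by colour. Next I'll measure the stage geometry.

```bash
python3 - <<'E'
import pickle
from h import *
d=pickle.load(open("d0.pkl","rb"));s=d["top"]
q=lambda x,y,z:ray(s,((x+.5)/4.6+204.5,(y+.5)/4.6+109.5),z)
C=[q(*p,12) for p in[(70,235),(735,270),(728,440),(60,405)]]
for c in C:print(c.round(1))
cen=np.mean(C,0);ay=(C[0]+C[3]-C[1]-C[2])/2;print("cen",cen.round(1),"len",np.linalg.norm(ay),"wid",np.linalg.norm(C[0]-C[3]),"yaw",np.degrees(np.arctan2(-ay[0],ay[1])))
u=ay/np.linalg.norm(ay);sf=cen-u*(210-25);
for n,p in dict(stopfoot=q(675,345,12),stoptop=q(683,345,60),snout=q(502,225,64),capn=q(460,208,64),det=q(507,90,80),cup=q(225,309,80),handle=q(126,303,98),carr=q(301,320,52)).items():
    print(n,p.round(1),"along from stopface",((p-sf)@u).round(1),"lat",np.dot(p-cen,[u[1],-u[0],0]).round(1))
print("sf",sf)
c=s["pixels"][215:262,215:315]
cv2.imwrite("pics/crop2.png",cv2.resize(c,None,fx=7,fy=7,interpolation=cv2.INTER_CUBIC)[:,:,::-1])
E
```

```text
[671.5 199.8  12. ]
[ 651.1 -216.5   12. ]
[ 544.  -210.5   12. ]
[564.6 204.7  12. ]
cen [607.8  -5.7  12. ] len 416.2464783673234 wid 107.00648699955843 yaw -2.8213500889533147
stopfoot [ 603.5 -178.2   12. ] along from stopface 12.4 lat 4.2
stoptop [ 596.4 -174.    60. ] along from stopface 16.3 lat -3.1
snout [668.  -65.2  64. ] along from stopface 128.4 lat 63.1
capn [678.3 -40.1  64. ] along from stopface 154.1 lat 72.1
det [746.1 -67.   80. ] along from stopface 130.5 lat 141.2
cup [613.8  99.9  80. ] along from stopface 290.7 lat 0.8
handle [614.1 156.5  98. ] along from stopface 347.3 lat -1.7
carr [611.9  55.2  52. ] along from stopface 246.0 lat 1.2
sf [ 598.68349585 -190.42660635   12.        ]
```

View pics/crop2.png

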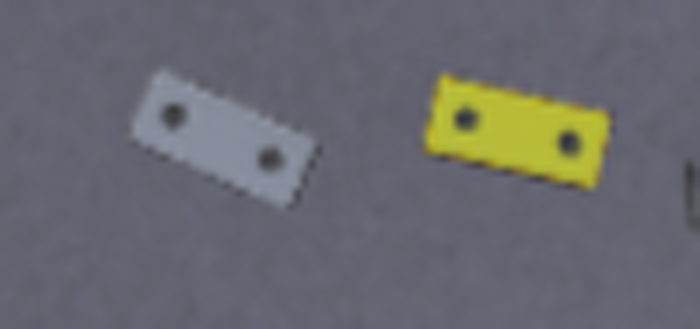

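The crop confirms the grey bar at crop (222,138), px (247,235). It is plain aluminium, 70 × 30 mm, and clearly different from the yellow one beside it. Setting out towards it.

play_rows:
  motion:
    - [[3.1,-3.6,0,0,0,-8],[6.2,-7.2,0,0,0,-16],[9.3,-10.8,0,0,0,-24],[12.4,-14.4,0,0,0,-32],[15.5,-18.0,0,0,0,-40]]

```text
time: 0.6
tool_pos: [293.7, -336.0, 201.2]
tcp_rot: [-180.0, -0.0, 61.0]
ft_force: [0.8, 0.2, -0.2]
finger_gap: 85.6
grip_force: 0.0
```

```bash
cat >> h.py <<'E'
def go(x,y,z,yaw,st=None):
    from bench import sensors
    from scipy.spatial.transform import Rotation as Ro
    st=st or sensors.sense(); R=Ro.from_euler('xyz',st["tcp_rot"],degrees=True)
    T=Ro.from_euler('xyz',[180,0,yaw],degrees=True)
    print("t",round(st["time"],2),"at",st["tool_pos"].round(1),st["tcp_rot"].round(1),"F",st["ft_force"].round(1),"gap",round(st["finger_gap"],1),
      "\n go cm",(R.inv().apply(np.array([x,y,z])-st["tool_pos"])/10).round(2),"rotvec",(R.inv()*T).as_rotvec(degrees=True).round(1))
E
python3 -c "
from h import *;go(459,120,200,65.7)"
```

```text
t 0.6 at [ 293.7 -336.   201.2] [-180.   -0.   61.] F [ 0.8  0.2 -0.2] gap 85.6 
 go cm [47.9  -7.62  0.14] rotvec [-0.  -0.  -4.7]
```

play_rows:
  motion:
    - [[4.8,-0.76,0,0,0,-1],[9.6,-1.52,0,0,0,-2],[14.4,-2.3,0,0,0,-3],[19.2,-3.0,0,0,0,-4],[24.0,-3.8,0,0,0,-4.7]]

```text
time: 1.1
tool_pos: [377.9, -108.1, 201.5]
tcp_rot: [180.0, -0.0, 65.4]
ft_force: [1.0, -0.4, 0.6]
finger_gap: 85.6
grip_force: 0.0
```

```bash
python3 -c "
from h import *;go(459,120,200,65.7)"
```

```text
t 1.1 at [ 377.9 -108.1  201.5] [180.   -0.   65.4] F [ 1.  -0.4  0.6] gap 85.6 
 go cm [24.12 -2.1   0.15] rotvec [ 0.  -0.  -0.3]
```

play_rows:
  motion:
    - [[4.8,-0.4,0,0,0,0],[9.6,-0.8,0,0,0,0],[14.4,-1.2,0,0,0,0],[19.2,-1.7,0,0,0,0],[23.9,-2.1,0,0,0,0]]

```text
time: 1.6
tool_pos: [458.1, 118.3, 201.5]
tcp_rot: [180.0, 0.0, 65.5]
ft_force: [0.2, -0.8, 0.2]
finger_gap: 85.3
grip_force: 0.0
```

play_rows:
  motion:
    - [[0,0,0,0,0,0],[0,0,0,0,0,0]]

```text
time: 1.8
tool_pos: [457.6, 116.9, 201.0]
tcp_rot: [-179.9, 0.1, 65.6]
ft_force: [-0.4, -0.7, -1.1]
finger_gap: 85.3
grip_force: 0.0
```

```bash
cat > look.py <<'E'
import sys,pickle
from h import *
from bench import sensors,optics
st=sensors.sense(); s=wcam(optics.snapshot("wrist"),st); pickle.dump(s,open("w.pkl","wb"))
cv2.imwrite("pics/%s.png"%sys.argv[1],s["pixels"][:,:,::-1])
E
python3 - <<'E'
import sys;sys.argv=['',"w1"];exec(open("look.py").read())
g=cv2.cvtColor(s["pixels"],cv2.COLOR_RGB2GRAY)
p=proj(s,(459,120,44));print("pred px",p)
th,bw=cv2.threshold(cv2.GaussianBlur(g,(5,5),0),0,255,cv2.THRESH_OTSU)
for c in cv2.findContours(bw,0,1)[0]:
    if cv2.contourArea(c)>1500:
        P=np.array([ray(s,q,44)[:2] for q in c[:,0].astype(float)],np.float32);print(th,c[:,0].mean(0),cv2.minAreaRect(P))
go(459,120,120,65.7)
E
```

```text
pred px [281.28706191 188.17014721]
94.0 [453.03144654 402.86163522] ((565.0618896484375, -266.04058837890625), (81.41263580322266, 85.48062896728516), 65.64175415039062)
94.0 [107.92592593 402.51851852] ((95.6534423828125, -52.48694610595703), (83.29450225830078, 87.57537841796875), 65.64178466796875)
94.0 [296.80234969 182.1772633 ] ((446.4452819824219, 90.23947143554688), (434.78802490234375, 768.3441772460938), 65.53558349609375)
t 1.85 at [457.6 115.9 201.1] [-1.799e+02  1.000e-01  6.550e+01] F [-0.3  0.2 -0.6] gap 85.4 
 go cm [ 0.44 -0.04  8.11] rotvec [-0.1  0.1 -0.2]
```

View pics/w1.png

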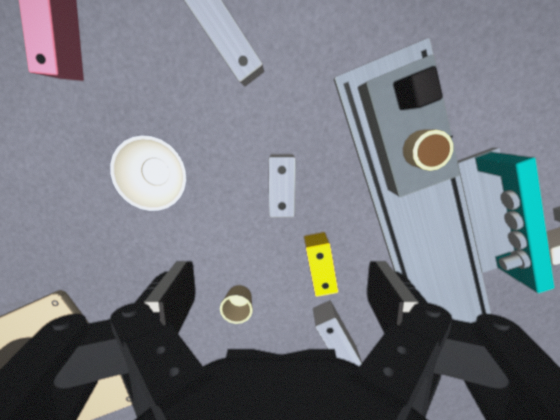

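The wrist view shows the grey bar at (282,186), aligned with the tool, 2 px from the prediction. I'll refine that locally.

```bash
python3 - <<'E'
import pickle
from h import *
s=pickle.load(open("w.pkl","rb"))
g=cv2.GaussianBlur(cv2.cvtColor(s["pixels"],cv2.COLOR_RGB2GRAY),(3,3),0)
c=g[140:235,245:320];th,bw=cv2.threshold(c,0,255,cv2.THRESH_OTSU)
k=max(cv2.findContours(bw,0,1)[0],key=cv2.contourArea);print(th,cv2.boundingRect(k))
P=np.array([ray(s,q+[245,140],44)[:2] for q in k[:,0].astype(float)],np.float32);R=cv2.minAreaRect(P);print(R)
go(*R[0],70,65.7)
E
```

```text
169.0 (24, 18, 27, 59)
((459.6458435058594, 120.14057922363281), (67.86140441894531, 29.198745727539062), 64.90840148925781)
t 1.85 at [457.6 115.9 201.1] [-1.799e+02  1.000e-01  6.550e+01] F [-0.3  0.2 -0.6] gap 85.4 
 go cm [ 0.49  0.02 13.11] rotvec [-0.1  0.1 -0.2]
```

play_rows:
  motion:
    - [[0.4,0,4.5,0,0,0],[0.4,0,9,0,0,0],[0.4,0,13.5,0,0,0],[0.4,0,17.5,0,0,0],[0.4,0,19.5,0,0,0]]

```text
time: 2.35
tool_pos: [456.6, 117.4, 2.8]
tcp_rot: [-179.8, 0.2, 65.3]
ft_force: [-0.0, 0.4, -0.5]
finger_gap: 85.4
grip_force: 0.0
```

play_rows:
  motion:
    - [[0,0,0,0,0,0],[0,0,0,0,0,0],[0,0,0,0,0,0],[0,0,0,0,0,0],[0,0,0,0,0,0]]
  jaw: 0
  squeeze: 40

```text
time: 2.85
tool_pos: [461.5, 119.8, 9.0]
tcp_rot: [179.8, -0.1, 65.4]
ft_force: [-2.2, -1.6, 8.0]
finger_gap: 29.0
grip_force: 39.2
```

play_rows:
  motion:
    - [[0,0,0,0,0,0],[0,0,0,0,0,0],[0,0,0,0,0,0]]

```text
time: 3.15
tool_pos: [461.5, 119.8, 9.0]
tcp_rot: [179.8, -0.1, 65.4]
ft_force: [-2.5, -0.7, 7.6]
finger_gap: 28.4
grip_force: 39.2
```

play_rows:
  motion:
    - [[0,0,-3,0,0,0],[0,0,-7,0,0,0],[0,0,-11,0,0,0],[0,0,-12,0,0,0],[0,0,-12,0,0,0]]

```text
time: 3.65
tool_pos: [461.7, 120.0, 129.4]
tcp_rot: [179.7, -0.2, 65.4]
ft_force: [-0.2, 0.0, -3.0]
finger_gap: 28.1
grip_force: 41.2
```

```bash
python3 - <<'E'
import sys;sys.argv=['',"w2"];exec(open("look.py").read())
# stage line: u=(.049,.9988); bar centre 39 mm from stop face
go(599.4+.049*39,-177+39,130,87.2)
E
```

```text
t 3.7 at [460.2 119.8 127. ] [ 1.799e+02 -1.000e-01  6.540e+01] F [-0.8 -0.2 -3.8] gap 28.4 
 go cm [-17.58  23.55  -0.28] rotvec [  0.1  -0.  -21.8]
```

View pics/w2.png

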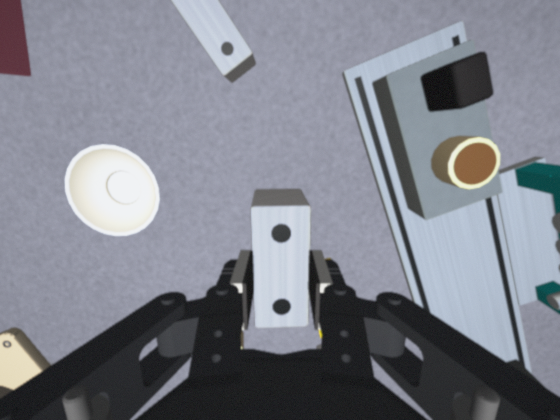

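Bar is held straight, its top face at px (252–310, 205–326). I'll work out its offset from the TCP, then move over the stage.

```bash
python3 - <<'E'
import pickle
from h import *
from bench import sensors
s=pickle.load(open("w.pkl","rb"));st=sensors.sense();p=st["tool_pos"]
a=np.radians(65.4);tx=np.array([np.cos(a),np.sin(a)]);ty=np.array([np.sin(a),-np.cos(a)])
for z in(158,162,166):
  print(z,[((ray(s,q,z)-p)[:2]@np.c_[tx,ty]).round(1).tolist() for q in[(281,205),(281,326),(252,265),(310,265)]])
E
```

```text
158 [[34.2, 0.8], [-38.1, 0.9], [0.6, -14.8], [0.6, 16.5]]
162 [[35.2, 0.8], [-35.0, 0.8], [2.6, -14.4], [2.6, 16.1]]
166 [[36.3, 0.8], [-32.0, 0.8], [4.6, -14.0], [4.6, 15.6]]
```

play_rows:
  motion:
    - [[-2.9,3.9,0,0,0,-5],[-5.8,7.8,0,0,0,-10],[-8.7,11.7,0,0,0,-15],[-11.7,15.6,0,0,0,-20],[-14.0,18.9,0,0,0,-21.8]]

```text
time: 4.2
tool_pos: [572.3, -88.3, 123.3]
tcp_rot: [-179.7, -0.0, 87.4]
ft_force: [0.1, 0.1, -2.7]
finger_gap: 28.6
grip_force: 41.3
```

```bash
python3 - <<'E'
import sys;sys.argv=['',"w3"];exec(open("look.py").read())
go(601.3,-138,130,87.2)
E
```

```text
t 4.25 at [574.5 -93.5 123.3] [-179.9    0.2   87.3] F [-4.5 -3.1 -2.8] gap 28.2 
 go cm [-4.32  2.89 -0.67] rotvec [-0.1  0.2  0.1]
```

View pics/w3.png

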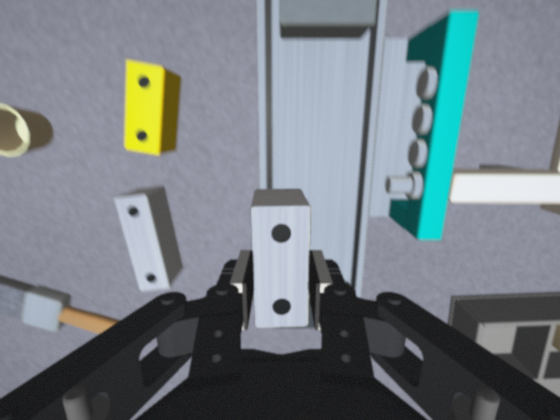

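The view is of the bar over the bed (rails at px x≈262 and ≈360), the snout at (402,185) on the port nearest the stop, and caps at (417,152), (422,118) and (427,82). I'll settle first and then check the centre line from the bed edges.

play_rows:
  motion:
    - [[-2,1.4,0,0,0,0],[-4,2.8,0,0,0,0],[-4,2.8,0,0,0,0],[-4,2.8,0,0,0,0],[-4,2.8,0,0,0,0]]

```text
time: 4.75
tool_pos: [598.1, -126.5, 124.7]
tcp_rot: [-179.8, -0.1, 87.2]
ft_force: [-0.3, 0.7, -2.9]
finger_gap: 28.4
grip_force: 41.5
```

```bash
python3 - <<'E'
import sys;sys.argv=['',"w4"];exec(open("look.py").read())
st2=sensors.sense();print(st2["tool_pos"].round(1))
go(601.5,-136,60,87.2)
g=s["pixels"].mean(2)
for y in range(0,200,30):
    row=cv2.GaussianBlur(g,(3,3),0)[y,150:450];dd=np.diff(row);k=[i for i in range(1,298) if abs(dd[i])>14 and abs(dd[i])>=abs(dd[i-1]) and abs(dd[i])>abs(dd[i+1])]
    print(y,[(150+i,int(dd[i])) for i in k])
E
```

```text
[ 598.5 -126.5  125.3]
t 4.8 at [ 598.5 -126.5  125.3] [-179.9   -0.    87.3] F [-0.   0.4 -3.2] gap 27.9 
 go cm [-0.94  0.36  6.53] rotvec [-0.1 -0.   0.1]
0 [(221, 16), (229, -34), (236, 37), (337, -35), (343, 36), (376, -42), (404, 23)]
30 [(230, -33), (237, 36), (335, -35), (342, 37), (382, -33), (389, 29), (398, -37), (401, 22)]
60 [(224, 15), (231, -31), (238, 34), (334, -33), (340, 36), (379, -35), (387, 36), (396, -32), (399, 19)]
90 [(233, -30), (239, 34), (332, -35), (339, 35), (378, -33), (383, 32), (392, -40), (395, 23)]
120 [(227, 14), (234, -32), (240, 36), (331, -36), (337, 41), (380, -24), (392, 26), (422, 14)]
150 [(228, 17), (235, -33), (241, 37), (329, -38), (335, 39), (377, -36), (389, 26), (418, 17)]
180 [(236, -35), (242, 38), (328, -38), (334, 41), (340, -16), (366, -17), (385, 26)]
```

View pics/w4.png

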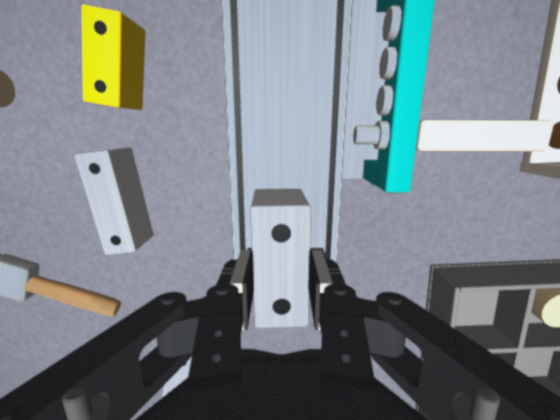

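```bash
python3 - <<'E'
import pickle
from h import *
s=pickle.load(open("w.pkl","rb"));p=np.array([598.5,-126.5,125.3])
A=[ray(s,((229+343)/2+1.,0),12),ray(s,((235+335)/2+.5,150),12),ray(s,(285.3,180),12)]
L=[ray(s,(y0,r),12) for y0,r in((233,0),(340.5,0),(239.3,180),(331.3,180))]
print([x.round(1) for x in A],[x.round(1) for x in L])
m0=(L[0]+L[1])/2;m1=(L[2]+L[3])/2;d=(m0-m1)[:2];d/=np.linalg.norm(d);print("dir",np.degrees(np.arctan2(d[1],d[0])),m0,m1)
u=np.array([.049,.9988]);n=np.array([u[1],-u[0]])
for q,z in(((368,134),64),((385,135),64),((478,135),80)):
  X=ray(s,q,z);print(X.round(1),"along from TCP",((X-p)[:2]@u).round(1),"lat from TCP",((X-p)[:2]@n).round(1))
print("centre lat from TCP", (m0[:2]-p[:2])@n,(m1[:2]-p[:2])@n)
E
```

```text
[array([611.1,  46.4,  12. ]), array([604.4, -76.6,  12. ]), array([ 603. , -105.6,   12. ])] [array([565.9,  48.7,  12. ]), array([655.8,  44.2,  12. ]), array([ 557.7, -103.4,   12. ]), array([ 648.1, -107.7,   12. ])]
dir 87.00474571796292 [610.88697481  46.43412937  12.        ] [ 602.93447853 -105.54940168   12.        ]
[667.9 -63.6  64. ] along from TCP 66.2 lat from TCP 66.2
[681. -65.  64.] along from TCP 65.4 lat from TCP 79.3
[742.  -67.6  80. ] along from TCP 65.9 lat from TCP 140.4
centre lat from TCP 3.8983380991801666 3.4025778401722317
```

play_rows:
  motion:
    - [[-0.35,0.14,3,0,0,0],[-0.7,0.28,6,0,0,0],[-0.7,0.28,8.5,0,0,0],[-0.7,0.28,9.6,0,0,0],[-0.7,0.28,9.8,0,0,0]]

```text
time: 5.3
tool_pos: [600.3, -133.5, 26.8]
tcp_rot: [-179.8, -0.1, 87.3]
ft_force: [-0.6, 0.5, -3.4]
finger_gap: 28.8
grip_force: 41.5
```

play_rows:
  motion:
    - [[0,0,0.1,0,0,0],[0,0,0.2,0,0,0],[0,0,0.3,0,0,0],[0,0,0.4,0,0,0],[0,0,0.4,0,0,0]]

```text
time: 5.8
tool_pos: [602.2, -134.7, 25.1]
tcp_rot: [180.0, 0.0, 87.2]
ft_force: [-0.4, 0.1, -2.6]
finger_gap: 28.4
grip_force: 41.5
```

play_rows:
  motion:
    - [[0,0,0.1,0,0,0],[0,0,0.2,0,0,0],[0,0,0.3,0,0,0],[0,0,0.3,0,0,0]]

```text
time: 6.2
tool_pos: [601.7, -134.6, 21.4]
tcp_rot: [-180.0, -0.0, 87.2]
ft_force: [0.7, -0.4, -2.2]
finger_gap: 28.1
grip_force: 41.5
```

```bash
python3 -c "
from h import *;go(601.3,-136,21,87.2)"
```

```text
t 6.2 at [ 601.7 -134.6   21.4] [-180.    -0.    87.2] F [ 0.7 -0.4 -2.2] gap 28.1 
 go cm [-0.14 -0.04  0.04] rotvec [-0. -0.  0.]
```

play_rows:
  motion:
    - [[0,0,0.05,0,0,0],[0,0,0.1,0,0,0],[0,0,0.15,0,0,0],[0,0,0.2,0,0,0],[0,0,0.2,0,0,0]]

```text
time: 6.7
tool_pos: [602.1, -134.7, 21.1]
tcp_rot: [180.0, 0.0, 87.2]
ft_force: [-6.9, 0.8, 9.3]
finger_gap: 28.7
grip_force: 43.0
```

play_rows:
  motion:
    - [[0,0,-0.1,0,0,0],[0,0,-0.1,0,0,0]]

```text
time: 6.9
tool_pos: [602.3, -134.8, 21.2]
tcp_rot: [180.0, 0.0, 87.2]
ft_force: [-1.8, 0.7, 2.6]
finger_gap: 28.4
grip_force: 42.2
```

play_rows:
  motion:
    - [[0,0,0,0,0,0],[0,0,0,0,0,0],[0,0,0,0,0,0],[0,0,0,0,0,0]]
  jaw: 0.6

```text
time: 7.3
tool_pos: [602.1, -134.6, 20.7]
tcp_rot: [180.0, 0.0, 87.2]
ft_force: [0.3, -0.2, 0.4]
finger_gap: 51.3
grip_force: 0.0
```

play_rows:
  motion:
    - [[0,0,-2,0,0,0],[0,0,-6,0,0,0],[0,0,-10.5,0,0,0],[0,0,-15,0,0,0],[0,0,-15,0,0,0]]

```text
time: 7.8
tool_pos: [606.5, -136.0, 179.9]
tcp_rot: [179.2, 0.2, 87.2]
ft_force: [1.0, -0.4, 1.2]
finger_gap: 51.1
grip_force: 0.0
```

```bash
python3 - <<'E'
import sys;sys.argv=['',"w5"];exec(open("look.py").read())
go(601.3+10,100,170,87.2)
p=proj(s,(602.5,-134.5,56));print(p)
E
```

```text
t 7.85 at [ 605.  -135.6  176.1] [1.795e+02 1.000e-01 8.720e+01] F [ 0.1  0.9 -0.5] gap 51.5 
 go cm [23.56 -0.51  0.55] rotvec [0.5 0.1 0. ]
[275.57186559 196.57412212]
```

View pics/w5.png

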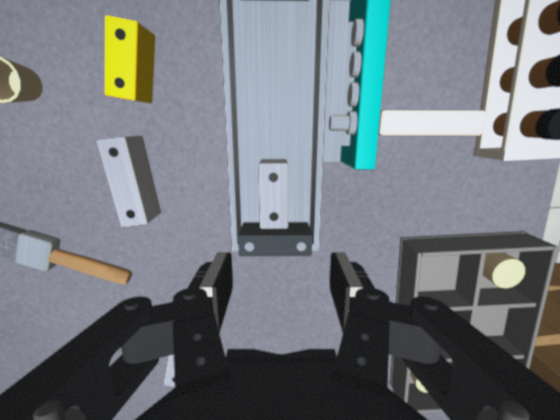

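The bar (273,195) lies on the bed just short of the stop (275,238). I'll measure its centring from a settled frame.

play_rows:
  motion:
    - [[0,0,0,0,0,0],[0,0,0,0,0,0],[0,0,0,0,0,0]]

```text
time: 8.15
tool_pos: [600.8, -134.3, 168.6]
tcp_rot: [-179.8, -0.0, 87.2]
ft_force: [-0.3, 0.2, 0.2]
finger_gap: 51.4
grip_force: 0.0
```

```bash
python3 - <<'E'
import sys;sys.argv=['',"w6"];exec(open("look.py").read())
go(611,120,170,87.2)
g=cv2.GaussianBlur(s["pixels"],(3,3),0).mean(2)
C=[];B=[]
for y in range(60,222,15):
    row=g[y,215:335];dd=np.diff(row);k=[(215+i+.5,int(dd[i])) for i in range(1,118) if abs(dd[i])>10 and abs(dd[i])>=abs(dd[i-1]) and abs(dd[i])>abs(dd[i+1])]
    print(y,k)
col=g[120:262,273];dd=np.diff(col);print([(120+i+.5,int(dd[i])) for i in range(1,140) if abs(dd[i])>10 and abs(dd[i])>=abs(dd[i-1])and abs(dd[i])>abs(dd[i+1])])
E
```

```text
t 8.2 at [ 601.  -134.3  168.9] [-179.8   -0.    87.2] F [ 0.1 -0.4  0.3] gap 51.3 
 go cm [25.45 -0.23 -0.09] rotvec [-0.2 -0.   0. ]
60 [(229.5, 11), (235.5, -29), (241.5, 29), (324.5, -31), (329.5, 33)]
75 [(229.5, 15), (236.5, -27), (241.5, 29), (323.5, -32), (329.5, 30)]
90 [(230.5, 14), (236.5, -30), (242.5, 29), (322.5, -33), (328.5, 36)]
105 [(230.5, 13), (237.5, -29), (242.5, 30), (322.5, -32), (327.5, 34)]
120 [(231.5, 17), (237.5, -31), (243.5, 28), (321.5, -34), (327.5, 32)]
135 [(232.5, 12), (238.5, -30), (243.5, 33), (321.5, -32), (326.5, 38)]
150 [(232.5, 15), (238.5, -31), (244.5, 30), (320.5, -34), (325.5, 36), (331.5, -10)]
165 [(233.5, 15), (239.5, -31), (244.5, 35), (266.5, -25), (294.5, 24), (320.5, -33), (325.5, 34), (330.5, -12)]
180 [(234.5, 10), (240.5, -31), (245.5, 32), (265.5, 11), (275.5, -36), (285.5, 40), (319.5, -34), (324.5, 40), (330.5, -13)]
195 [(234.5, 14), (240.5, -34), (245.5, 40), (318.5, -37), (323.5, 38), (329.5, -14)]
210 [(235.5, 17), (241.5, -36), (246.5, 35), (267.5, 12), (318.5, -38), (323.5, 38), (328.5, -17)]
[(161.5, -27), (166.5, 33), (233.5, -47), (240.5, 12)]
```

```bash
python3 - <<'E'
import pickle
from h import *
s=pickle.load(open("w.pkl","rb"))
im=s["pixels"]
n=np.array([.9987,-.0516])
f=lambda q,z:(ray(s,q,z)[:2]).round(1)
for r in(60,120,180,210):
  i=(r-60)/150; c=((238.5+5.5*i)+(327-6*i))/2; X=f((c,r),12);print("bed",r,X,(X@n).round(1))
g=cv2.GaussianBlur(cv2.cvtColor(im,cv2.COLOR_RGB2GRAY),(3,3),0)
print(g[200,255:305].tolist())
hs=cv2.threshold(g[160:235,255:310],110,255,1)[1]
for k in cv2.findContours(hs,cv2.RETR_LIST,1)[0]:
  a=cv2.contourArea(k)
  if 30<a<200:
    m=cv2.moments(k);q=(m['m10']/m['m00']+255,m['m01']/m['m00']+160);X=f(q,56);print("hole",np.round(q,1),a,X,(X@n).round(1))
for q in((280.5,165),(280.5,233.5)):print("end",f(q,56))
print("stoptop far edge?",f((280,233.5),60), f((280,240.5),60))
E
```

```text
bed 60 [608.7   2. ] 607.8
bed 120 [605.9 -56.1] 608.0
bed 180 [ 602.7 -121. ] 608.2
bed 210 [ 601.  -156.4] 608.3
[181, 182, 182, 182, 181, 181, 180, 180, 181, 181, 180, 182, 189, 197, 200, 199, 198, 197, 197, 196, 196, 197, 199, 199, 197, 196, 195, 195, 197, 200, 202, 201, 199, 195, 193, 193, 193, 193, 192, 189, 184, 181, 181, 181, 181, 182, 181, 180, 180, 180]
hole [302.4 230.6] 92.5 [ 620.9 -166.9] 628.7
hole [260.6 230.6] 77.5 [ 577.7 -164.9] 585.5
hole [280.8 221.4] 37.0 [ 599.2 -155.9] 606.5
hole [280.6 180.8] 38.0 [ 601.1 -113.8] 606.2
hole [280.5 164. ] 45.0 [601.7 -97.5] 605.9
end [601.7 -98.4]
end [ 598.2 -169. ]
stoptop far edge? [ 597.8 -167.5] [ 597.4 -175.2]
```

play_rows:
  motion:
    - [[4.8,0,0,0,0,0],[9.6,0,0,0,0,0],[14.4,0,0,0,0,0],[19.2,0,0,0,0,0],[24,0,0,0,0,0]]

```text
time: 8.7
tool_pos: [612.9, 106.9, 169.8]
tcp_rot: [-179.9, 0.0, 87.2]
ft_force: [0.7, 0.8, 0.3]
finger_gap: 51.0
grip_force: 0.0
```

play_rows:
  motion:
    - [[3,0,0,0,0,0],[5.1,0,0,0,0,0],[5.1,0,0,0,0,0],[5.1,0,0,0,0,0],[5.1,0,0,0,0,0]]

```text
time: 9.2
tool_pos: [615.8, 155.0, 170.1]
tcp_rot: [-180.0, 0.0, 87.2]
ft_force: [0.5, 0.2, 0.3]
finger_gap: 51.3
grip_force: 0.0
```

```bash
python3 - <<'E'
import sys;sys.argv=['',"w7"];exec(open("look.py").read())
go(615,157,60,87.2)
g=cv2.GaussianBlur(cv2.cvtColor(s["pixels"],cv2.COLOR_RGB2GRAY),(3,3),0)
print("pred",proj(s,(615,157,98)).round(),proj(s,(612,100,80)).round())
cr=g[130:260,215:345]
for k in cv2.findContours(cv2.threshold(cr,60,255,1)[1],0,1)[0]:
  if cv2.contourArea(k)>100:
    print(cv2.boundingRect(k),cv2.contourArea(k))
E
```

```text
t 9.25 at [616.  154.8 170.3] [-180.     0.    87.2] F [ 0.1  0.5 -0. ] gap 51.2 
 go cm [ 0.22 -0.1  11.03] rotvec [-0.  0. -0.]
pred [280. 210.] [280. 261.]
(55, 52, 25, 39) 894.0
```

View pics/w7.png

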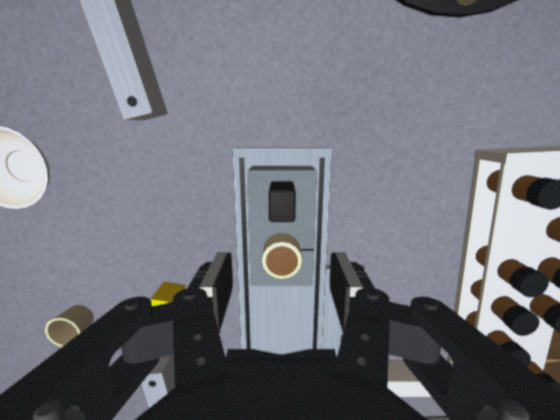

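The handle top is at (282,206) and the cup at (282,260), as predicted within about 4 mm. Next I'll descend, straddle the handle and grip it.

play_rows:
  motion:
    - [[0.5,0,3,0,0,0],[0.5,0,6,0,0,0],[0.5,0,9,0,0,0],[0.5,0,10.6,0,0,0],[0.5,0,10.6,0,0,0]]

```text
time: 9.75
tool_pos: [614.0, 159.8, 61.5]
tcp_rot: [-179.7, 0.1, 87.2]
ft_force: [0.6, 0.4, 0.6]
finger_gap: 51.5
grip_force: 0.0
```

play_rows:
  motion:
    - [[0,0,0,0,0,0],[0,0,0,0,0,0],[0,0,0,0,0,0],[0,0,0,0,0,0],[0,0,0,0,0,0]]
  jaw: 0
  squeeze: 25

```text
time: 10.25
tool_pos: [617.1, 161.2, 67.1]
tcp_rot: [179.9, -0.0, 87.2]
ft_force: [-5.0, -1.3, 7.1]
finger_gap: 22.3
grip_force: 24.9
```

play_rows:
  motion:
    - [[-1,0,-0.2,0,0,0],[-3.5,0,-0.2,0,0,0],[-6.0,0,-0.2,0,0,0],[-8.5,0,-0.2,0,0,0],[-11,0,-0.2,0,0,0]]

```text
time: 10.75
tool_pos: [611.4, 50.6, 67.3]
tcp_rot: [179.9, -0.1, 87.3]
ft_force: [2.4, 4.5, -3.5]
finger_gap: 21.5
grip_force: 27.4
```

play_rows:
  motion:
    - [[-0.8,0,0,0,0,0],[-1.6,0,0,0,0,0],[-2.4,0,0,0,0,0],[-3.0,0,0,0,0,0],[-3.4,0,0,0,0,0]]

```text
time: 11.25
tool_pos: [609.7, 17.2, 67.2]
tcp_rot: [179.9, -0.0, 87.3]
ft_force: [0.7, 2.1, 2.4]
finger_gap: 22.0
grip_force: 28.6
```

```bash
python3 -c "
from h import *;go(607.9,-2,67,87.2)"
```

```text
t 11.25 at [609.7  17.2  67.2] [179.9  -0.   87.3] F [0.7 2.1 2.4] gap 22.0 
 go cm [-1.93 -0.09  0.02] rotvec [ 0.1 -0.   0.1]
```

play_rows:
  motion:
    - [[-0.25,0,0,0,0,0],[-0.5,0,0,0,0,0],[-0.75,0,0,0,0,0],[-1.0,0,0,0,0,0],[-1.2,0,0,0,0,0]]

```text
time: 11.75
tool_pos: [609.2, 5.2, 67.2]
tcp_rot: [179.9, -0.0, 87.2]
ft_force: [0.5, 5.0, 5.2]
finger_gap: 21.3
grip_force: 29.4
```

play_rows:
  motion:
    - [[-0.1,0,0,0,0,0],[-0.2,0,0,0,0,0],[-0.3,0,0,0,0,0],[-0.4,0,0,0,0,0],[-0.5,0,0,0,0,0]]

```text
time: 12.25
tool_pos: [608.9, 0.6, 67.2]
tcp_rot: [179.9, -0.0, 87.2]
ft_force: [0.8, 4.7, 5.3]
finger_gap: 21.9
grip_force: 29.5
```

play_rows:
  motion:
    - [[-0.1,0,0,0,0,0],[-0.2,0,0,0,0,0],[-0.3,0,0,0,0,0]]

```text
time: 12.55
tool_pos: [608.9, -0.3, 67.2]
tcp_rot: [179.9, -0.2, 87.3]
ft_force: [1.2, 15.2, 5.0]
finger_gap: 21.6
grip_force: 29.5
```

play_rows:
  motion:
    - [[-0.05,0,0,0,0,0],[-0.1,0,0,0,0,0],[-0.15,0,0,0,0,0],[-0.2,0,0,0,0,0]]

```text
time: 12.95
tool_pos: [608.8, -0.4, 67.2]
tcp_rot: [179.9, -0.4, 87.3]
ft_force: [1.2, 21.3, 5.2]
finger_gap: 21.5
grip_force: 29.5
```

play_rows:
  motion:
    - [[0.1,0,0,0,0,0],[0.2,0,0,0,0,0],[0.2,0,0,0,0,0]]

```text
time: 13.25
tool_pos: [608.8, -0.3, 67.2]
tcp_rot: [179.9, -0.2, 87.3]
ft_force: [0.8, 11.9, 6.1]
finger_gap: 21.8
grip_force: 29.5
```

play_rows:
  motion:
    - [[0,0,0,0,0,0],[0,0,0,0,0,0],[0,0,0,0,0,0],[0,0,0,0,0,0]]
  jaw: 0.6

```text
time: 13.65
tool_pos: [608.0, -3.3, 66.3]
tcp_rot: [-180.0, 0.0, 87.2]
ft_force: [-0.1, 0.0, -0.1]
finger_gap: 51.2
grip_force: 0.0
```

play_rows:
  motion:
    - [[0,0,-2,0,0,0],[0,0,-5,0,0,0],[0,0,-9,0,0,0],[0,0,-13,0,0,0],[0,0,-13,0,0,0]]

```text
time: 14.15
tool_pos: [612.1, -3.4, 204.6]
tcp_rot: [179.3, 0.0, 87.2]
ft_force: [0.7, -0.8, 0.5]
finger_gap: 51.3
grip_force: 0.0
```

play_rows:
  motion:
    - [[-4,0,0,0,0,0],[-8,0,0,0,0,0],[-11,0,0,0,0,0],[-11,0,0,0,0,0],[-11,0,0,0,0,0]]

```text
time: 14.65
tool_pos: [602.7, -113.3, 196.1]
tcp_rot: [-180.0, -0.0, 87.1]
ft_force: [-0.4, 0.4, -0.6]
finger_gap: 50.9
grip_force: 0.0
```

```bash
python3 - <<'E'
import sys;sys.argv=['',"w8"];exec(open("look.py").read())
go(600,-110,180,87.2)
c=cv2.resize(s["pixels"][60:260,200:400],None,fx=3,fy=3,interpolation=cv2.INTER_CUBIC)
cv2.imwrite("pics/w8c.png",c[:,:,::-1])
E
```

```text
t 14.7 at [ 602.8 -112.5  196.2] [-180.    -0.    87.2] F [-0.3  0.7 -0.3] gap 51.5 
 go cm [ 0.23 -0.29  1.62] rotvec [-0. -0. -0.]
```

View pics/w8c.png

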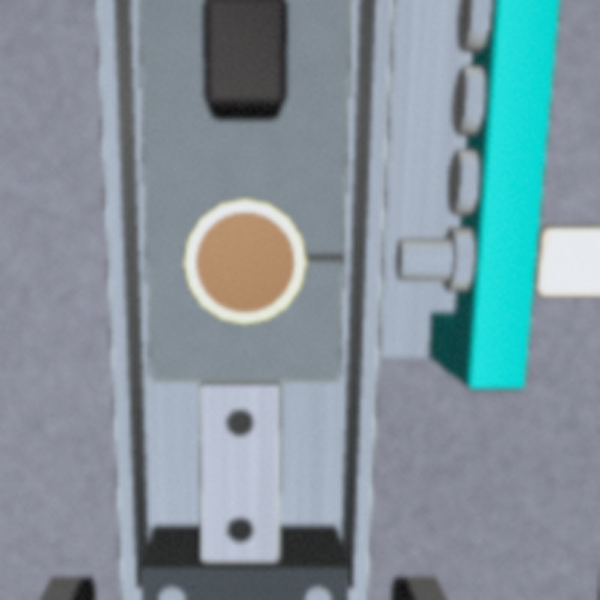

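The close view shows the cup's mark (325,258) opposite the snout (425,258). The bar runs flat and straight from the stop (563) to the carriage face (381), about 2 mm off the centre line, which is the same as the camera's accuracy. The 21 N push showed firm contact at both ends, so I'm handing in.

```bash
python3 -c "
from bench import job;print(job.hand_in())"
```

```text
the job is handed in; nothing more can be done
None
```

I set the 70 mm spacer against the end stop, slid the carriage up against its other end so the cup is opposite the snout, and handed the job in at about 15 s. The bar sits about 2 mm off the bed's centre line, and no verdict came back.

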